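Tap the tilted bottle to free the jammed mixing balls

TASK

Two orange mixing balls are jammed in the neck of the tilted clear-glass bottle. Tap its side gently from above, near the shoulder, as often as needed, until both balls have dropped into the white tray under its mouth, and let the bottle spring back up. Leave the green bottle alone.

Things in the scene. Friction and masses are not known exactly. Their poses are not given: they have to be found in the camera images.
- stand_clear: Fixed grey stand, tray included, with the clear glass bottle (body 64 mm thick, 120 long; neck 29 thick, 47 long) lying mouth-down at 20 degrees between two upright plates (y = +-46 mm, 155 high, 50 long). Origin on the table under the hinge, which is 150 mm up and 30 mm from the bottle's bottom end; +x level, towards the mouth. Base x -73 to 263 mm, 110 wide. Bottle's highest part 191 mm up.
- bottle_clear (a joint): Hinge of the clear bottle, rad: 0 at rest (mouth 20 degrees down, held up by a spring), grows to 0.35 as the mouth is pushed further down. It springs back to 0 when let go.
- clear_tap (a point): Spot to tap: top of the clear bottle's side near the shoulder, midway across, 81 mm in x from the hinge and 154 mm above the table; moves with the bottle. A quick tap that drives it 15 to 20 mm down (0.2 to 0.25 rad, 6 to 9 N) and lifts off shakes balls over the ridges in the neck; it may take more than one.
- ball1_center (a point): Centre of an orange steel ball, 14 mm in diameter, 11 g; at the start caught behind a 2.7 mm ridge inside the lip of the clear bottle's neck.
- ball2_center (a point): Centre of the second, like ball, caught behind another such ridge 16 mm further up the neck.
- tray (a point): Centre of the inner floor of the white open tray fixed under the clear bottle's mouth, 12 mm above the table; tray inside 142 mm (stand's x) by 92 mm, walls 30 mm above the floor.
- bottle_green (a joint): Hinge of the green, stoppered bottle on an identical stand, a bystander: 0 at rest, grows when it is pushed down.

How it is judged (in metres and radians):
On the way:
1. the clear bottle is tapped down on its spring (value of joint bottle_clear above 0.04 rad), for 0.02 s.
At the end, for the whole second after the job is handed in: Both orange balls lie inside the white tray of the clear bottle's stand (centres within its walls and less than 40 mm above the table), and the clear bottle has sprung back up (hinge below 0.03 rad) (z of each of ball1_center, ball2_center in the frame of stand_clear below 0.04 m and x of ball1_center in the frame of stand_clear between 0.11 and 0.26 m and x of ball2_center in the frame of stand_clear between 0.11 and 0.26 m and y of ball1_center in the frame of stand_clear between -0.05 and 0.05 m and y of ball2_center in the frame of stand_clear between -0.05 and 0.05 m and value of joint bottle_clear below 0.03 rad); the robot touches nothing.
It fails at once if the green bottle is pushed down (hinge above 0.04 rad) (value of joint bottle_green above 0.04 rad).
It fails at once if the robot presses or hits the clear bottle or its stand harder than 40 N (contact force between any of the fingers, the arm and stand_clear above 40 N).
It also fails if it takes over 29 s, if anything falls off the work surface, if the arm or the gripper's body presses on something with over 40 N, if the wrist force passes 120 N, or if a joint passes its speed limit or range.

ROBOT

A 6-joint arm with a two-finger parallel gripper is mounted at the origin on the work surface. World frame = base frame: x ahead of the robot, y to its left, z up, the work surface at z = 0. Lengths are in m, angles in degrees, forces in N, time in s.
With the tool pointing down it reaches from about 0.4 to 0.825 m from the base axis. Payload 7 kg.
Tool frame: the origin (TCP) lies at the very end of the fingers, on their centre line; the grasp point (between the pads) lies 19 mm behind it (grasp_offset is the x of the grasp point in the tool frame, in m); x points along the fingers, y is the direction in which the jaws open and shut, and the axes are right-handed (so a half turn about x gives the same grasp; the last joint's range is limited). The gripper opens to 88 mm and grips with 3 to 60 N. Pads are 19 mm wide; open, the fingers measure 130 mm over their backs; the gripper's body (78 mm by 193 mm) begins 47 mm behind the grasp point.
Start: joints at [-47.378, 20.546, 0.682, 0, -70.136, -16.507], TCP at [0.297, -0.606, 0.227] pointing down, gripper open.
Joint ranges: [-176.03, 176.03], [-82.01, 121.73], [-58.28, 71.71], [-173.87, 95.51], [-174.79, -0.11], [-173.66, 173.66]. Speed limits (degrees/s): [136.94, 136.94, 172.46, 180, 180, 180].

INTERFACE

Orientations are given as [roll, pitch, yaw] about the fixed x, y, z axes, in that order (R = Rz(yaw) Ry(pitch) Rx(roll)).
In Python, from plant import get_obs, snapshot, close_job, grasp_offset gives the robot as it stands.
- The arm moves only by the tool carry_out, never from a script. Its argument "series" is a list that holds one entry, the list of rows, each a list of 6 numbers: the shift along the tool's x, y, z in mm, then the turn, a rotation vector about the tool's x, y, z in degrees. A call has 1 to 10 rows; each row is the pose to reach, as a shift and turn from the pose commanded when the call began, along the tool's axes at that moment; what a row does not reach only later rows make up. A row lasts 1/8 s, in which the tool goes at most 62.5 mm and 10.7 degrees, less where a joint would pass 70% of its speed; a pose out of reach is approached as far as the arm can. A call with a gripper value outside its range is refused whole. "hand" is the gripper's target within -1 to 1 (shut at 1, half-way at 0, fully open at -1), set as the call begins (left out, the last holds). The fingers move at their own pace and stop on an object; the grip force is fixed at half the most. Time passes only in rows, so rows that repeat a pose let the fingers close. It gives the time, the measured TCP pose, the force and the opening at its end, in the units of the state.
- get_obs(): the state, without advancing time (a new reading comes with each control period).
- snapshot(name): name is "scene" or "side" or "wrist"; returns a dict with "color" (400x640x3 uint8, red, green, blue), "fx", "fy", "cx", "cy" (pixels), "eye" and "attitude" of the camera in the world. Camera axes: x right, y down, z forward; pixel columns grow to the right and rows downward; lengths in m; the calibration is good to about 2 mm. A picture is of the moment at which its call begins. There is no depth.
- close_job(): hands the job in, once; it reports no verdict.
The state is a dict: "clock": time; "joint_pos": joint angles; "qvel": joint speeds; "tau": joint torques, N m; "tool_pos": TCP position; "orientation": TCP orientation; "force": force on the tool from outside, world axes, zero at the start; "moment": the same for the moment, N m; "opening": finger opening in m.
Only numpy, scipy, OpenCV 4.12 (cv2) and the standard library are available. Lean on these libraries where they do the work, as an engineer would, in place of code of your own. Each camera call takes 0.05 s, during which the arm holds its last target.

## Working session

There is one attempt and no reset: what is moved stays moved. The work goes in short steps, Python scripts to look and compute and a tool call to move; the robot and the scene stay as the last step left them, time stands still between calls to the robot, and variables do not carry over. Pictures are saved under pics/ and viewed, and the job is handed in when it is done.

Besides the shell and the picture viewer there is one more tool, called after ">>>" as name([rows], argument=value, ...), one row to a line, values as JSON. carry_out: Moves the arm, as the interface text tells. Its arguments: {"type":"object","properties":{"series":{"type":"array","items":{"type":"array","items":{"type":"array","items":{"type":"number"}}}},"hand":{"type":"number"}},"required":["series"]}

```bash
mkdir -p pics
python3 - <<'E'
from plant import *
import cv2,json,numpy as np
print(get_obs(),grasp_offset)
for n in("scene","side","wrist"):
    s=snapshot(n);cv2.imwrite(f"pics/{n}0.png",s["color"][:,:,::-1]);print(n,{k:np.round(v,4).tolist() for k,v in s.items() if k!="color"})
E
```

```text
{'clock': 0.0, 'joint_pos': array([-4.73799339e+01,  2.05932576e+01,  6.31882539e-01, -2.26237669e-02,
       -7.01372492e+01, -1.65076711e+01]), 'qvel': array([ 0.0832617 ,  0.03729024,  0.05704019,  0.00734933, -0.00235936,
        0.01354181]), 'tau': array([-2.06936024e-04, -5.82725823e+01,  2.93055815e+01,  6.99714750e+00,
        6.93383030e-03, -1.37544289e-04]), 'tool_pos': array([ 0.29684973, -0.60564024,  0.2255799 ]), 'orientation': array([ 94.34043212,  89.89910792, 120.44512198]), 'force': array([-0.44282075,  0.34752357, -0.34955776]), 'moment': array([ 0.02217136, -0.00229213, -0.02948208]), 'opening': 0.08765193670216916} -0.0188
scene {'fx': 363.9073, 'fy': 363.9073, 'cx': 324.6176, 'cy': 205.94, 'eye': [0.9538, 0.0528, 0.6281], 'attitude': [-140.2405, 0.2596, 99.0785]}
side {'fx': 385.6208, 'fy': 385.6208, 'cx': 324.0461, 'cy': 206.1564, 'eye': [0.4249, -0.4996, 0.567], 'attitude': [-129.9976, 0.3638, -9.5921]}
wrist {'fx': 343.5998, 'fy': 343.5998, 'cx': 317.1402, 'cy': 193.1785, 'eye': [0.2356, -0.6374, 0.383], 'attitude': [165.1571, -0.0713, 116.0517]}
```

View pics/scene0.png

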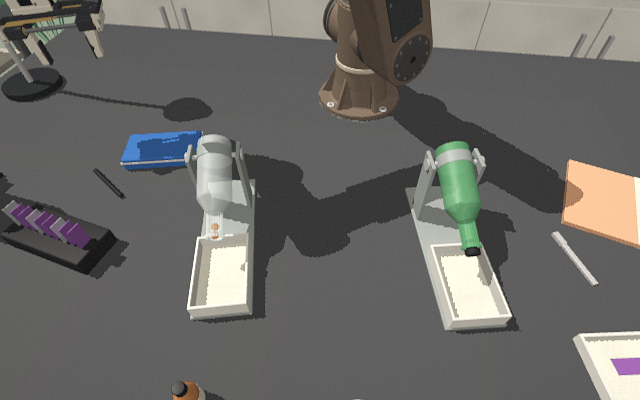

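View pics/side0.png

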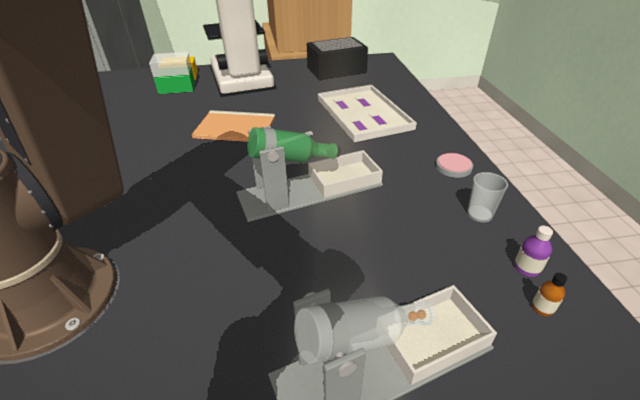

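View pics/wrist0.png

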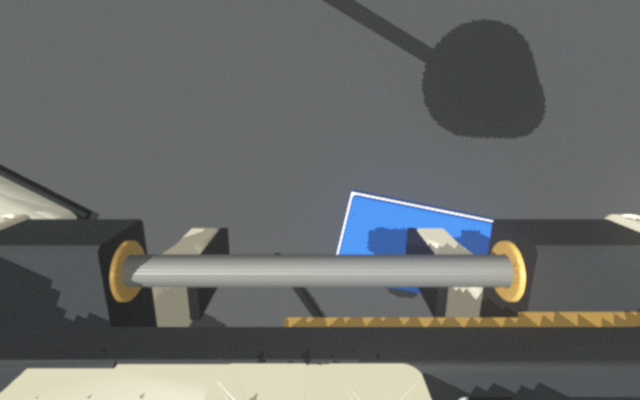

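The scene camera shows the clear bottle at about (213,180), its tray around (222,275) and the balls near (214,230). The green bottle is at about (460,190). The side view has the clear bottle at (350,325) and the balls at (417,315). I'll enlarge crops of both.

Run:
```python
import cv2
a=cv2.imread("pics/scene0.png")[120:330,150:290];cv2.imwrite("pics/sc.png",cv2.resize(a,None,fx=2.8*1,fy=2.8,interpolation=cv2.INTER_CUBIC))
a=cv2.imread("pics/side0.png")[280:400,260:510];cv2.imwrite("pics/sd.png",cv2.resize(a,None,fx=3.2,fy=3.2,interpolation=cv2.INTER_CUBIC))
```

```text
(no output)
```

View pics/sc.png

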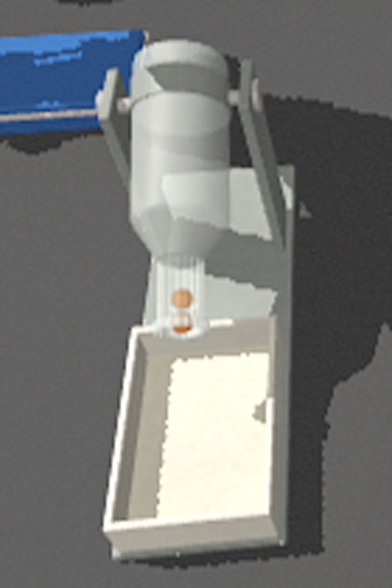

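View pics/sd.png

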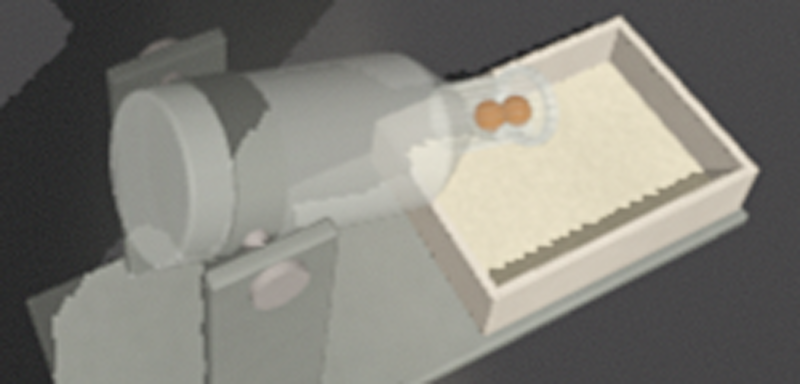

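```bash
cat > h.py <<'E'
import numpy as np
from scipy.spatial.transform import Rotation as R
C={"scene":(363.9073,324.6176,205.94,[0.9538,0.0528,0.6281],[-140.2405,0.2596,99.0785]),
"side":(385.6208,324.0461,206.1564,[0.4249,-0.4996,0.567],[-129.9976,0.3638,-9.5921])}
def ray(c,u,v):
    f,cx,cy,e,a=C[c]; d=R.from_euler('xyz',a,degrees=True).apply([(u-cx)/f,(v-cy)/f,1]); return np.array(e),d/np.linalg.norm(d)
def tri(a,b):
    (e,d),(g,h)=ray("scene",*a),ray("side",*b)
    s,t=np.linalg.lstsq(np.c_[d,-h],g-e,rcond=None)[0]
    return (e+s*d+g+t*h)/2,np.linalg.norm(e+s*d-g-t*h)
def plane(c,uv,z):
    e,d=ray(c,*uv); return e+d*(z-e[2])/d[2]
sc=lambda x,y:(150+(x+.5)/2.8-.5,120+(y+.5)/2.8-.5)
sd=lambda x,y:(260+(x+.5)/3.2-.5,280+(y+.5)/3.2-.5)
E
python3 - <<'E'
from h import *
np.set_printoptions(precision=4,suppress=True)
P={}
for n,a,b in [("++",(275,516),(620,18)),("+-",(107,527),(755,168)),("--",(137,328),(487,293)),("b2",(181,299),(490,115)),("b1",(181,321),(516,109))]:
    p,g=tri(sc(*a),sd(*b));P[n]=p;print(n,p,g, plane("scene",sc(*a),.042),plane("side",sd(*b),.042))
d=P["+-"]-P["--"];print(np.linalg.norm(d),np.degrees(np.arctan2(d[1],d[0])))
d=P["++"]-P["+-"];print(np.linalg.norm(d),np.degrees(np.arctan2(d[1],d[0]))-90)
print(plane("scene",sc(275,318),.042))
d=P["b1"]-P["b2"];print(np.linalg.norm(d),np.degrees(np.arctan2(d[1],d[0])))
E
```

```text
++ [ 0.7082 -0.1236  0.0392] 0.0018346228945499046 [ 0.7087 -0.1222  0.042 ] [ 0.7073 -0.1263  0.042 ]
+- [ 0.7321 -0.2212  0.0427] 0.0011338904061080676 [ 0.7315 -0.2211  0.042 ] [ 0.733  -0.2212  0.042 ]
-- [ 0.5877 -0.2583  0.0414] 0.0013382054769899858 [ 0.5885 -0.2585  0.042 ] [ 0.587  -0.2581  0.042 ]
b2 [ 0.5981 -0.2081  0.0997] 0.000803354232527242 [ 0.5596 -0.2368  0.042 ] [ 0.6191 -0.1717  0.042 ]
b1 [ 0.612  -0.2042  0.0953] 0.0004600781965708039 [ 0.578  -0.2301  0.042 ] [ 0.633  -0.1706  0.042 ]
0.1491633427691457 14.42262028750975
0.10050824012412703 13.782815099943107
[ 0.5653 -0.1654  0.042 ]
0.015121829172886254 15.451074161099992
```

Run:
```python
from h import *
np.set_printoptions(precision=4,suppress=True)
print(tri(sc(125,102),sd(257,238)))
yaw=np.radians(14.2);c,s=np.cos(yaw),np.sin(yaw);Rm=np.array([[c,-s],[s,c]])
H=np.array([.470,-.237])
for n,u,z in [("pin-",(280,285),.15),("pin+",(160,45),.15),("pl-top near L",(207,292),.155),("pl-top near R",(338,237),.155),("in L",(205,270),.155),("in R",(330,220),.155),("far L",(108,70),.155),("far R",(224,32),.155)]:
    p=plane("side",sd(*u),z);print(n,p,Rm.T@(p[:2]-H))
for n,u,z in [("pinR",(256,100),.15),("pinL",(122,103),.15),("plateR top",(247,62),.155),("plateL top",(112,70),.155),("pin in R",(232,100),.15)]:
    p=plane("scene",sc(*u),z);print(n,p,Rm.T@(p[:2]-H))
```

```text
(array([ 0.4793, -0.2774,  0.1541]), np.float64(0.002491965979288138))
pin- [ 0.4834 -0.2927  0.15  ] [-0.0007 -0.0573]
pin+ [ 0.4563 -0.1837  0.15  ] [-0.0002  0.0551]
pl-top near L [ 0.4574 -0.2934  0.155 ] [-0.026  -0.0516]
pl-top near R [ 0.5068 -0.2814  0.155 ] [ 0.0248 -0.0521]
in L [ 0.4581 -0.2855  0.155 ] [-0.0235 -0.0441]
in R [ 0.5056 -0.2745  0.155 ] [ 0.0253 -0.0451]
far L [ 0.4336 -0.1961  0.155 ] [-0.0252  0.0486]
far R [ 0.4828 -0.1855  0.155 ] [0.0251 0.0468]
pinR [ 0.4606 -0.1919  0.15  ] [0.002  0.0461]
pinL [ 0.4777 -0.2825  0.15  ] [-0.0037 -0.0459]
plateR top [ 0.4285 -0.2076  0.155 ] [-0.033   0.0386]
plateL top [ 0.4513 -0.2991  0.155 ] [-0.0334 -0.0556]
pin in R [ 0.4631 -0.2083  0.15  ] [0.0004 0.0295]
```

```bash
cat >> h.py <<'E'
def rel(o,target,Rt):
    R0=R.from_euler('xyz',o['orientation'],degrees=True)
    return R0.inv().apply(np.array(target)-o['tool_pos'])*1000,(R0.inv()*Rt).as_rotvec(degrees=True)
yaw=14.2
sx=np.array([np.cos(np.radians(yaw)),np.sin(np.radians(yaw)),0]);sy=np.array([-sx[1],sx[0],0]);H=np.array([.470,-.237,0])
def Rt(sgn): # tool x down, y = sgn*sy
    x=np.array([0,0,-1.]);y=sgn*sy;return R.from_matrix(np.c_[x,y,np.cross(x,y)])
E
python3 - <<'E'
from h import *
from plant import get_obs
np.set_printoptions(precision=3,suppress=True)
o=get_obs();print(R.from_euler('xyz',o['orientation'],degrees=True).as_matrix())
for g in(1,-1):print(rel(o,H+.086*sx+[0,0,.185],Rt(g)))
E
```

```text
[[-0.001 -0.44   0.898]
 [ 0.001  0.898  0.44 ]
 [-1.     0.001 -0.   ]]
(array([ 41.098, 237.154, 401.846]), array([11.912, -0.014, -0.071]))
(array([ 41.098, 237.154, 401.846]), array([-168.088,    0.105,   -0.021]))
```

>>> carry_out([
  [[0, 24, 40, 1.5, 0, 0], [0, 54, 91, 3, 0, 0], [0, 84, 142, 4.5, 0, 0], [0, 114, 193, 6, 0, 0], [0, 144, 244, 7.5, 0, 0], [0, 174, 295, 9, 0, 0], [0, 204, 346, 11, 0, 0], [0, 228, 387, 11.9, 0, 0], [10, 237, 402, 11.9, 0, 0], [20, 237, 402, 11.9, 0, 0]],
], hand=1)

```text
clock: 1.4
tool_pos: [0.5539, -0.2155, 0.2056]
orientation: [150.9, 90.0, 165.2]
force: [-0.4, -0.3, -0.5]
opening: 0.0007
```

Run:
```python
from h import *
from plant import *
import cv2
np.set_printoptions(precision=3,suppress=True)
a=snapshot("scene")["color"][80:330,130:310,::-1];b=snapshot("side")["color"][180:400,260:510,::-1]
a=cv2.resize(a,None,fx=1.76,fy=1.76,interpolation=cv2.INTER_CUBIC);b=cv2.resize(b,None,fx=1.9,fy=1.9,interpolation=cv2.INTER_CUBIC)
h=max(len(a),len(b));pad=lambda i:cv2.copyMakeBorder(i,0,h-len(i),0,0,0)
cv2.imwrite("pics/p1.png",np.hstack([pad(a),pad(b)]))
o=get_obs();print(o["tool_pos"],o["clock"]);p=o["tool_pos"]-H;print(p@sx,p@sy,rel(o,H+.086*sx+[0,0,.17],Rt(1)))
```

```text
[ 0.552 -0.217  0.205] 1.5
0.08480644968621337 -0.00043270264562695227 (array([34.66 ,  0.386,  1.297]), array([-0.003, -0.171, -0.077]))
```

View pics/p1.png

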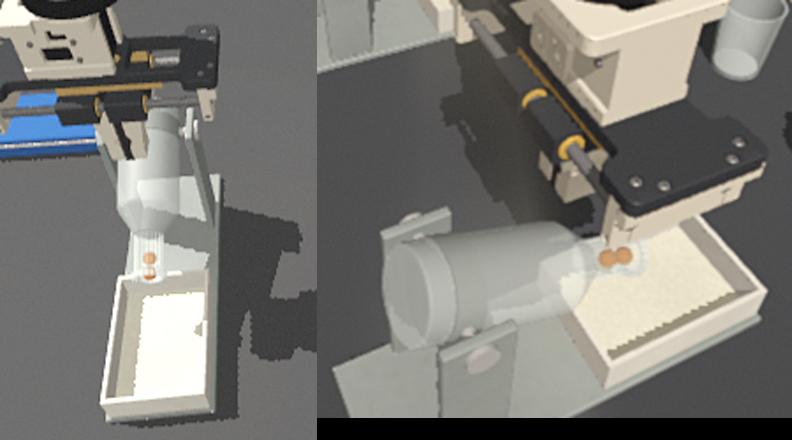

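The closed fingers hang above the bottle near the shoulder, midway across. In the picture (left half) the finger tip is at about (125,150), with the balls still at (150,265). Next is a first, modest tap.

>>> carry_out([
  [[36, 0, 0, 0, 0, 0], [36, 0, 0, 0, 0, 0], [66, 0, 0, 0, 0, 0], [36, 0, 0, 0, 0, 0], [30, 0, 0, 0, 0, 0], [30, 0, 0, 0, 0, 0]],
])

```text
clock: 2.25
tool_pos: [0.5541, -0.2169, 0.178]
orientation: [-20.3, 89.9, -6.1]
force: [-0.1, -0.7, -0.7]
opening: 0.0006
```

```bash
cat > look.py <<'E'
import sys
from h import *
from plant import *
import cv2
a=snapshot("scene")["color"][80:330,130:310,::-1];b=snapshot("side")["color"][180:400,260:510,::-1]
a=cv2.resize(a,None,fx=1.76,fy=1.76,interpolation=cv2.INTER_CUBIC);b=cv2.resize(b,None,fx=1.9,fy=1.9,interpolation=cv2.INTER_CUBIC)
h=max(len(a),len(b));pad=lambda i:cv2.copyMakeBorder(i,0,h-len(i),0,0,0)
cv2.imwrite(sys.argv[1],np.hstack([pad(a),pad(b)]))
E
python3 look.py pics/p2.png
```

```text
(no output)
```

View pics/p2.png

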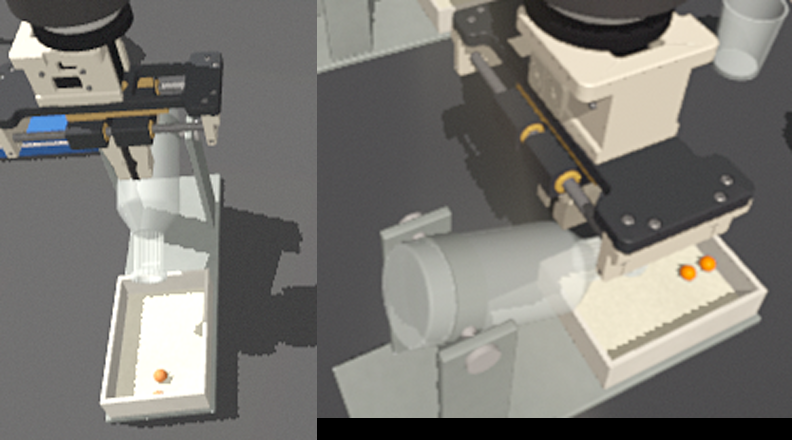

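One tap shook both balls out. The side view shows two balls in the tray at (688,272) and (708,264), and the scene view shows one at (160,375) with the other against the front wall at (158,393). Next I retreat and let them settle.

>>> carry_out([
  [[-15, 0, 0, 0, 0, 0], [-40, 0, 0, 0, 0, 0], [-70, 0, 0, 0, 0, 0], [-80, 0, 0, 0, 0, 0], [-80, 0, 0, 0, 0, 0], [-80, 0, 0, 0, 0, 0], [-80, 0, 0, 0, 0, 0], [-80, 0, 0, 0, 0, 0], [-80, 0, 0, 0, 0, 0], [-80, 0, 0, 0, 0, 0]],
])

```text
clock: 3.6
tool_pos: [0.5537, -0.2163, 0.2565]
orientation: [167.4, 90.0, -178.4]
force: [0.1, -0.1, 0.1]
opening: 0.0004
```

```bash
python3 look.py pics/p3.png; python3 -c "
from plant import get_obs;o=get_obs();print(o['clock'],o['tool_pos'],o['force'])"
```

```text
3.7 [ 0.55373139 -0.21631569  0.25654387] [ 0.1912043   0.23327198 -0.53666235]
```

View pics/p3.png

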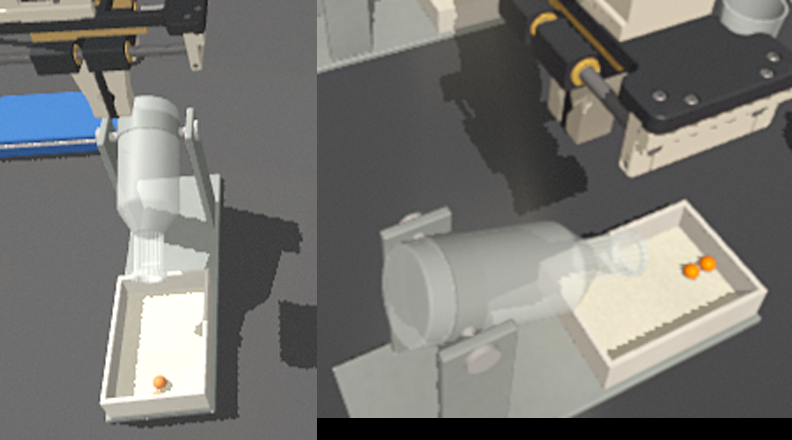

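>>> carry_out([
  [[0, 0, 0, 0, 0, 0], [0, 0, 0, 0, 0, 0], [0, 0, 0, 0, 0, 0], [0, 0, 0, 0, 0, 0], [0, 0, 0, 0, 0, 0], [0, 0, 0, 0, 0, 0], [0, 0, 0, 0, 0, 0], [0, 0, 0, 0, 0, 0]],
], hand=0)

```text
clock: 4.7
tool_pos: [0.5537, -0.2163, 0.2565]
orientation: [153.7, 90.0, 168.0]
force: [-0.0, 0.5, -0.5]
opening: 0.0439
```

```bash
python3 look.py pics/p4.png
python3 - <<'E'
from h import *
import cv2
for c,x0,y0,s,sl in(("scene",130,80,1.76,slice(0,317)),("side",260,180,1.9,slice(317,None))):
    i=cv2.cvtColor(cv2.imread("pics/p4.png")[:,sl],cv2.COLOR_BGR2HSV)
    n,l,st,ce=cv2.connectedComponentsWithStats(cv2.inRange(i,(4,140,120),(18,255,255)))
    for k in range(1,n):
        if st[k][4]>8:
            p=plane(c,(x0+ce[k][0]/s,y0+ce[k][1]/s),.019)-H;print(c,ce[k],st[k][4],p@sx,p@sy)
a=cv2.imread("pics/p1.png").astype(int);b=cv2.imread("pics/p4.png").astype(int)
print("bottle end diff",abs(a-b)[230:400,390:520].mean(),"neck",abs(a-b)[240:280,570:600].mean())
E
```

```text
scene [160.40909091 382.32954545] 88 0.23112798379936222 -0.00021959450120829366
side [389.64748201 262.92805755] 139 0.24742051531668444 -0.0007770964532206163
side [373.35766423 270.42335766] 137 0.22987696273784738 -0.0010500122765082327
bottle end diff 1.358763197586727 neck 2.062777777777778
```

View pics/p4.png

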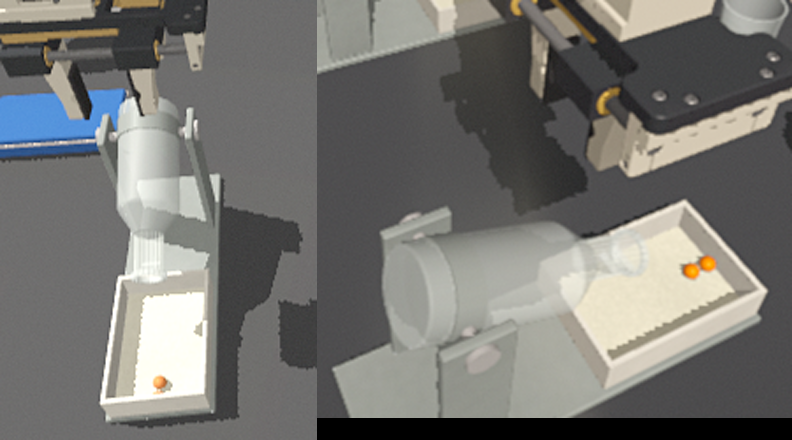

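The balls are at rest in the tray at stand x ≈ 0.230 and 0.247 m, with y ≈ 0. The bottle is back where it began, and the gripper is clear of everything.

```bash
python3 -c "
from plant import close_job;print(close_job())"
```

```text
the job is handed in; nothing more can be done
None
```

One tap near the shoulder of the clear bottle, with the fingers closed, dropped both balls into the white tray. I then raised the gripper about 100 mm above the tap spot and handed the job in shortly after 4.7 s on the robot's clock.

- **Balls:** they lie at rest in the tray at stand x ≈ 0.230 and 0.247 m, y ≈ 0. This assumes they lie on the tray floor, with their centres at 19 mm. Only the side camera shows both. In the scene camera one is mostly hidden behind the tray's front wall, so the second ball's position comes from that single view.
- **Clear bottle:** it looks the same as before the tap in the side view, so I take it as sprung back. I had no direct reading of the hinge angle.
- **Contact force:** I did not record the peak force during the tap. The readings after it were below about 1 N.
- **Green bottle:** the arm stayed away from it throughout.

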